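# Half light on the fan painting

## Robot

A 7-joint arm with a two-finger parallel gripper is mounted at the origin on the work surface. World frame = base frame: x ahead of the robot, y to its left, z up, the work surface at z = 0. Lengths are in m, angles in rad, forces in N, time in s.
With the tool pointing down it reaches from about 0.425 to 0.925 m from the base axis. Payload 6.8 kg.
Tool frame: the origin (TCP) lies midway between the tips of the shut fingers; the grasp point (between the pads) lies 19 mm behind it; z points along the fingers, y is the line along which they close (so a half turn about z gives the same grasp; the last joint's range is limited). The gripper opens to 85 mm and grips with 20 to 120 N. Pads are 22 mm wide; open, the fingers measure 114 mm over their backs; the gripper's body (76 mm by 85 mm) begins 54 mm behind the grasp point. The pads swing forward as they close: fully open they stand 13 mm farther back than shut.
Start: joints at [1.175, 0.477, 0.022, 1.555, -0.011, 1.109, -0.083], TCP at [0.192, -0.647, 0.231] pointing down, gripper open.
Joint ranges: [-2.96, 2.96], [-0.34, 2.1], [-1.41, 1.46], [0.24, 2.44], [-1.37, 4.51], [0.17, 1.92], [-2.96, 2.96]. Speed limits (rad/s): [2.39, 2.39, 3.14, 3.14, 3.14, 3.14, 3.14].

## Interface

Orientations are given as a unit quaternion [w, x, y, z].
In Python, from station import * gives the robot as it stands. The module is installed in compiled form; this text tells all that it offers.
- The arm moves only by the shell command python3 -m jog 'ROWS' [OPENING] [FORCE]. ROWS is JSON, a list of rows, each an object of numbers: "x", "y", "z": the shift along the tool's x, y, z in m; "ax", "ay", "az": the turn, a rotation vector about the tool's x, y, z in rad. In form: [{"x": .., "y": .., "z": .., "ax": .., "ay": .., "az": ..}, ...]. A call has 1 to 12 rows; each row is the pose to reach, as a shift and turn from the pose commanded when the call began, along the tool's axes at that moment; what a row does not reach only later rows make up. A row lasts 1/10 s, in which the tool goes at most 50 mm and 8.59 degrees, less where a joint would pass 70% of its speed; a pose out of reach is approached as far as the arm can. A call with a gripper value outside its range is refused whole. OPENING is the opening, from 0 (shut) to 1 (fully open), set as the call begins (- or left out, the last holds). The fingers move at their own pace and stop on an object; FORCE is the grip in N (left out, the last holds). Time passes only in rows, so rows that repeat a pose let the fingers close. It gives the time, the measured TCP pose, the force, the opening and the grip force at its end, in the units of the state.
- get_obs(): the state, without advancing time (a new reading comes with each control period).
- read_camera(name): name is "scene" or "top" or "wrist"; returns the picture (420x560x3 uint8, red, green, blue); there is no depth.
- camera_params(name): a dict with "K" (3x3 intrinsics, pixels), "origin" and "attitude" of the camera in the world. Camera axes: x right, y up, looking along -z (the intrinsics and any distortion apply to the point x, -y, -z); pixel columns grow to the right and rows downward; lengths in m; the calibration is good to about 2 mm. A picture is of the moment at which its call begins: read the wrist's pose just before it. camera_params takes no time and is no camera call; for the wrist camera it gives the pose at the moment of the call.
- hand_in(): hands the job in; it is judged then, once.
The state is a dict: "t": time; "q": joint angles; "joint_vel": joint speeds; "joint_torque": joint torques, N m; "eef_pos": TCP position; "tool_rot": TCP orientation; "contact_force": force on the tool from outside, world axes, zero at the start; "torque": the same for the moment, N m; "gripper_width": opening from 0.0 (shut) to 1.0 (fully open); "grasp_force": force on a finger pad.
Only numpy, scipy, OpenCV 4.12 (cv2) and the standard library are available. Lean on these libraries where they do the work, as an engineer would, in place of code of your own. Each camera call takes 0.05 s, during which the arm holds its last target. There are 200 camera calls.

## Task

The round-fan painting on the easel is to be examined at half light. With the shutter still shut, start the examination lamp: press the push button on its housing fully down and let it come right back up. Then take the shutter's upright finger tab in the gripper, draw it open against its spring to half of its travel (the long mark on the scale; do not go well past it on the way) and finish while still holding it steadily there, with everything else on the table left where it is.

Things in the scene. Friction and masses are not known exactly. Their poses are not given: they have to be found in the camera images.
- lamp: examination lamp, fixed, level, any yaw. Origin: on the table under the middle of the lamp house's front face. Axes: +y the way the light leaves, -x the way the shutter opens, z up. Grey lamp house: x -65 to 65, y -150 to 0 mm (fins to -178), flat top 115 mm high. Shutter gate across its front end: x -102 to 48, y 29 to 62 mm, top 118 mm high
- half_mark (a point): middle of the longest mark (18 mm) on the scale ledge just behind the gate, 118 mm above the table, at lamp x -50, y 19 mm. The tab's middle stands level with it along lamp x when the shutter is half open. Shorter marks: x -20 (shut), -35, -65, -80 mm (fully open). Axes as the lamp's
- start_button_top (a point): middle of the top face of the start button, 137 mm above the table: a grey round cap 26 mm across that stands 10 mm out of a dark round collar 42 mm across, in the middle of the lamp house's top (lamp x 0, y -85 mm). It is pressed straight down; the point moves with the cap
- start_button (a joint): travel of the start button in m: 0 is up, 0.006 fully down. Springs back up by itself; 1.5 N starts it, 5 N holds it fully down
- tab (a point): the shutter's finger tab, an upright black ribbed paddle on a thin stem: 10 mm thick along lamp x (the way it slides), 24 mm wide along lamp y, 123 to 161 mm above the table. The point: middle of the paddle, 142 mm up; lamp x -20, y 40 mm when shut. Moves with the shutter; axes as the lamp's. All of the lamp round it is 118 mm high or less, but for the start button 125 mm away
- shutter (a joint): how far the shutter is drawn open, in m: 0 is shut (against the stop), 0.060 fully open, half is 0.030. It opens along the lamp's -x, level and straight. Spring: 3.4 N at 0, 8.5 N at half, 13.6 N fully open, plus 0.4 N of friction; let go, it snaps shut
- easel: small dark wooden easel, fixed, with the painting on a card 200 x 170 mm, leaning back; 190 mm high in all, facing the lamp's lens about 0.2 m from it. Origin: on the table under the card's lower edge. Axes as the lamp's
- seal_tall: upright pale seal stone 26 x 26 x 62 mm with a 14 mm knob on top, standing by the lamp on its robot side; origin in the middle of its underside
- seal_short: squat reddish seal stone 34 x 34 x 36 mm, standing by the lamp on its robot side; origin in the middle of its underside
- ink_dish: white ceramic dish, 96 mm across, 24 mm high, standing on the table beyond the lamp; origin in the middle of its underside
- brush: writing brush 245 mm long, 14 mm thick, lying on the table beyond the lamp; origin at its middle, on the table
- water_pot: brown earthenware bowl 100 mm across, 62 mm high, on the right of the table; origin in the middle of its underside
- tea_glass: drinking glass 74 mm across, 105 mm high, on the right of the table; origin in the middle of its underside
- ink_bottle: black ink bottle 58 mm across, 115 mm high, on the right of the table; origin in the middle of its underside
- paperweight: dark wooden bar 26 x 180 x 16 mm with a small brass grip, 22 mm high in all, lying to the right between the robot and the lamp; origin in the middle of its underside

How it is judged:
On the way, in this order (a step that is already met when the one before it is completed fails the run):
1. the start button is pressed fully down while the shutter is shut (value of joint start_button above 0.0052 m and value of joint shutter below 0.004 m), for 0.05 s.
2. the button has come back up, the shutter still shut (value of joint start_button below 0.001 m and value of joint shutter below 0.004 m), for 0.1 s.
3. the shutter is held still at half travel by the fingers on its tab (value of joint shutter between 0.024 and 0.036 m and velocity of joint shutter between -0.01 and 0.01 m/s and contact force between the fingers and shutter above 3 N and value of joint start_button below 0.001 m), for 1 s.
At the end, for the whole second after the job is handed in: the shutter stands still at half travel (24 to 36 mm of 60 mm), held there by the gripper's fingers on its tab (more than 3 N between them), and the start button is up (within 1 mm) (all of step 3); the arm keeps its last pose, push and grip.
It fails at once if the shutter is opened well past half (beyond 45 of 60 mm) (value of joint shutter above 0.045 m).
It fails at once if one of the painter's other things is moved more than 20 mm or tipped (distance of any of seal_tall, seal_short, ink_dish, brush, water_pot, tea_glass, ink_bottle, paperweight from where it was at the start of the episode above 0.02 m or angle between any of seal_tall, seal_short, ink_dish, brush, water_pot, tea_glass, ink_bottle, paperweight's own z axis and vertical above 0.35 rad).
It also fails if it takes over 42 s, if anything falls off the work surface, if the arm or the gripper's body presses on something with over 40 N, if the wrist force passes 120 N, or if a joint passes its speed limit or range.

## Working session

There is one attempt and no reset: what is moved stays moved. The work goes in short steps, Python scripts to look and compute and a shell command to move; the robot and the scene stay as the last step left them, time stands still between calls to the robot, and variables do not carry over. Pictures are saved under pics/ and viewed, at most 10 in all, crops included, and the job is handed in when it is done.

```bash
mkdir -p pics; python3 - <<'E'
from station import *
import cv2
o=get_obs();print(o)
for n in("top","scene"):
    p=camera_params(n);print(n,p)
    cv2.imwrite(f"pics/{n}0.png",read_camera(n)[:,:,::-1])
print(get_obs()["t"])
E
```

```text
{'t': 0.0, 'q': array([ 1.17491468,  0.47783076,  0.02229831,  1.5564719 , -0.01147527,
        1.10926972, -0.08312083]), 'joint_vel': array([ 3.00253821e-05, -8.51674745e-04, -1.28936119e-03,  1.09535176e-03,
       -8.85337172e-04,  9.92098098e-04, -4.06245466e-04]), 'joint_torque': array([-8.43257221e-04, -5.96445465e+01,  1.60794664e+00, -2.81196481e+01,
        1.26046519e-02,  9.39540449e-03, -1.49475005e-05]), 'eef_pos': array([ 0.19141612, -0.64666846,  0.23029571]), 'tool_rot': array([-9.03544462e-04,  9.89661671e-01,  1.43418687e-01, -2.02660772e-04]), 'contact_force': array([0.15352905, 0.22150706, 0.065059  ]), 'torque': array([-0.01555892, -0.00321753,  0.02217229]), 'grasp_force': 0.0, 'gripper_width': 0.9970185460950209}
top {'K': array([[420.64739019,   0.        , 283.8565893 ],
       [  0.        , 420.64739019, 209.84442675],
       [  0.        ,   0.        ,   1.        ]]), 'origin': array([ 0.32984805, -0.10045462,  1.13332875]), 'attitude': array([-0.68410017, -0.07016989,  0.07236226,  0.72238968])}
scene {'K': array([[431.92037904,   0.        , 285.02877303],
       [  0.        , 431.92037904, 213.2248287 ],
       [  0.        ,   0.        ,   1.        ]]), 'origin': array([0.90915744, 0.30510587, 1.00946983]), 'attitude': array([0.36223757, 0.09394219, 0.24323685, 0.8948713 ])}
0.1
```

View pics/top0.png

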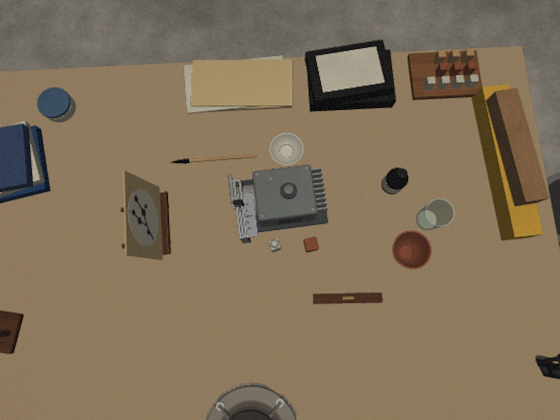

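View pics/scene0.png

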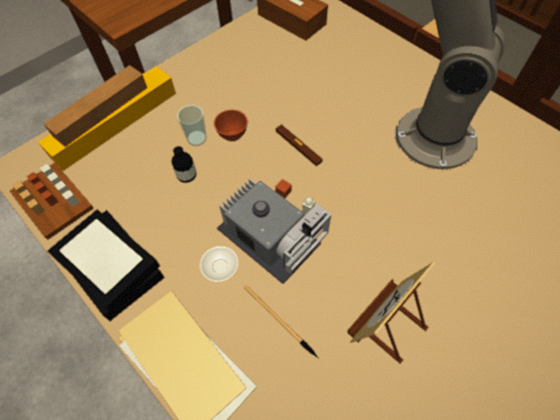

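```bash
cat > h.py <<'E'
from station import *
import numpy as np, cv2
from scipy.spatial.transform import Rotation as R
def rot(q): return R.from_quat(np.asarray(q)[[1,2,3,0]])
def ray(p,u,v):
    d=np.linalg.inv(p["K"])@[u,v,1]
    return p["origin"],rot(p["attitude"]).apply([d[0],-d[1],-d[2]])
def onz(p,u,v,z):
    o,d=ray(p,u,v); return o+d*(z-o[2])/d[2]
def proj(p,X):
    c=rot(p["attitude"]).inv().apply(np.asarray(X)-p["origin"]); k=p["K"]@[c[0],-c[1],-c[2]]; return k[:2]/k[2]
E
python3 - <<'E'
from h import *
p=camera_params("top");s=camera_params("scene")
print(proj(p,[0,0,0]),proj(s,[0,0,0]))
print("btn",onz(p,289,190,.137),onz(s,262,208,.137))
a=cv2.imread("pics/top0.png")[160:260,220:340];b=cv2.imread("pics/scene0.png")[170:290,210:340]
cv2.imwrite("pics/c0.png",np.hstack([cv2.resize(a,(400,333),interpolation=2)[:333],cv2.resize(b,(361,333),interpolation=2)]))
E
```

```text
[251.70370664 433.7402455 ] [435.15847874 137.10190914]
btn [ 0.58232946 -0.12435658  0.137     ] [ 0.59043201 -0.11384827  0.137     ]
```

View pics/c0.png

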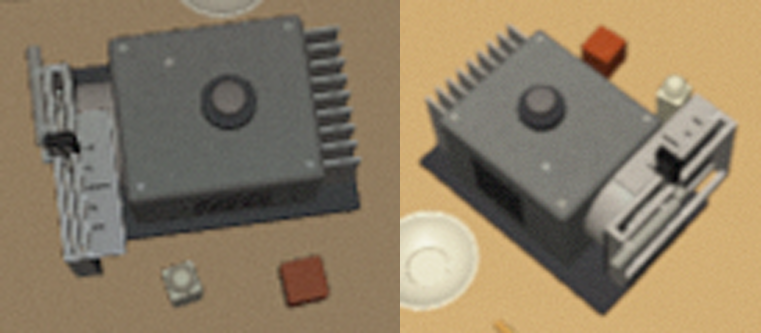

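```bash
python3 - <<'E'
from h import *
p=camera_params("top");s=camera_params("scene")
f=lambda u,v,z:onz(p,220+u/3.333,160+v/3.333,z)
g=lambda u,v,z:onz(s,210+(u-400)/2.775,170+v/2.775,z)
print("btn",f(229,98,.137),g(542,103,.137))
C=[f(*c,.115) for c in((110,40),(300,17),(325,178),(125,200))]
D=[g(*c,.115) for c in((540,32),(660,120),(567,218),(430,105))]
for c in C+D:print(c)
print("mid",np.mean(C,0),np.mean(D,0))
for a,b in((C[1],C[0]),(C[2],C[3]),(D[0],D[1]),(D[3],D[2])):
  d=b-a;print(np.linalg.norm(d),np.degrees(np.arctan2(-d[0],d[1])))
print("half",f(97,187,.118),"tab",f(62,140,.161),g(672,158,.15))
print(p["origin"],camera_params("wrist"),get_obs()["tool_rot"])
E
```

```text
btn [ 0.58386897 -0.12372696  0.137     ] [ 0.59019579 -0.11700532  0.137     ]
[ 0.63950362 -0.03703149  0.115     ]
[ 0.64971317 -0.18153523  0.115     ]
[ 0.52465206 -0.19172273  0.115     ]
[ 0.51621039 -0.04323842  0.115     ]
[ 0.53302462 -0.18421283  0.115     ]
[ 0.52065764 -0.04388458  0.115     ]
[ 0.64197539 -0.03143468  0.115     ]
[ 0.65348608 -0.19425054  0.115     ]
mid [ 0.58251981 -0.11338197  0.115     ] [ 0.58728594 -0.11344566  0.115     ]
0.14486395160988785 4.04137588759314
0.14872408002378365 3.2538941212401795
0.14087214193572623 5.036404367079772
0.16322224313222697 4.043945797229803
half [ 0.52651374 -0.02320048  0.118     ] tab [ 0.55352164 -0.00290515  0.161     ] [0.5542748  0.00182859 0.15      ]
[ 0.32984805 -0.10045462  1.13332875] {'K': array([[360.30937046,   0.        , 279.64769636],
       [  0.        , 360.30937046, 208.05016012],
       [  0.        ,   0.        ,   1.        ]]), 'origin': array([ 0.26101231, -0.62628006,  0.37300481]), 'attitude': array([ 0.79321151, -0.11459788,  0.08675115, -0.59174071])} [-7.79669960e-04  9.89666117e-01  1.43388784e-01 -1.60436047e-04]
```

```bash
R='{"x":0.527,"y":-0.392,"z":0.0,"az":-1.353}'; python3 -m jog '[{"x":0.1,"y":-0.075,"az":-0.25},{"x":0.2,"y":-0.149,"az":-0.5},{"x":0.3,"y":-0.223,"az":-0.75},{"x":0.4,"y":-0.298,"az":-1.0},{"x":0.5,"y":-0.372,"az":-1.25},{"x":0.527,"y":-0.392,"az":-1.353},{"x":0.527,"y":-0.392,"az":-1.353},{"x":0.527,"y":-0.392,"az":-1.353},{"x":0.527,"y":-0.392,"az":-1.353},{"x":0.527,"y":-0.392,"az":-1.353},{"x":0.527,"y":-0.392,"az":-1.353},{"x":0.527,"y":-0.392,"az":-1.353}]' 0 20
```

```text
validation failed for argument at $[0]...
```

```bash
python3 -m jog '[{"x":0.04,"y":-0.03,"z":0,"ax":0,"ay":0,"az":-0.11},{"x":0.08,"y":-0.06,"z":0,"ax":0,"ay":0,"az":-0.22},{"x":0.12,"y":-0.09,"z":0,"ax":0,"ay":0,"az":-0.33},{"x":0.16,"y":-0.12,"z":0,"ax":0,"ay":0,"az":-0.44},{"x":0.2,"y":-0.15,"z":0,"ax":0,"ay":0,"az":-0.55},{"x":0.24,"y":-0.18,"z":0,"ax":0,"ay":0,"az":-0.66},{"x":0.28,"y":-0.21,"z":0,"ax":0,"ay":0,"az":-0.77},{"x":0.32,"y":-0.24,"z":0,"ax":0,"ay":0,"az":-0.88},{"x":0.36,"y":-0.27,"z":0,"ax":0,"ay":0,"az":-0.99},{"x":0.4,"y":-0.3,"z":0,"ax":0,"ay":0,"az":-1.1},{"x":0.44,"y":-0.33,"z":0,"ax":0,"ay":0,"az":-1.21},{"x":0.46,"y":-0.345,"z":0,"ax":0,"ay":0,"az":-1.3}]' 0 20; python3 - <<'E'
from h import *
o=get_obs();r=rot(o["tool_rot"]);t=np.array([.586,-.121,.23])
print(o["t"],o["q"],o["eef_pos"],r.as_matrix())
c=np.cos(np.radians(4));s=np.sin(np.radians(4))
T=R.from_matrix(np.array([[-s,c,0],[c,s,0],[0,0,-1]]).T)
print("shift",r.inv().apply(t-o["eef_pos"]),(r.inv()*T).as_rotvec())
E
```

```text
t: 1.3
eef_pos: [0.537, -0.1807, 0.2314]
tool_rot: [-0.0, 0.698, 0.717, 0.001]
contact_force: [-0.4, -0.9, -0.2]
gripper_width: -0.01
grasp_force: 0.0
1.3 [ 0.58427305  0.3366166  -0.45784975  1.79465212  0.16678887  1.04804125
  0.09205137] [ 0.53698749 -0.18073498  0.23135497] [[-0.02686945  0.99963833  0.00111738]
 [ 0.99963695  0.02686714  0.00203234]
 [ 0.00200158  0.00117158 -0.99999731]]
shift [0.05839364 0.05059811 0.00153113] [ 0.00121438 -0.00197612 -0.04294158]
```

```bash
python3 -m jog '[{"x":0.02,"y":0.018,"z":0,"ax":0,"ay":0,"az":-0.02},{"x":0.04,"y":0.036,"z":0,"ax":0,"ay":0,"az":-0.043},{"x":0.058,"y":0.0506,"z":0,"ax":0,"ay":0,"az":-0.043},{"x":0.058,"y":0.0506,"z":0,"ax":0,"ay":0,"az":-0.043},{"x":0.058,"y":0.0506,"z":0,"ax":0,"ay":0,"az":-0.043}]'; python3 - <<'E'
from h import *
p=camera_params("wrist");cv2.imwrite("pics/w1.png",read_camera("wrist")[:,:,::-1])
import pickle;pickle.dump(p,open("w1.pkl","wb"))
print(p["origin"],rot(p["attitude"]).apply([0,0,-1]))
print(proj(p,[.586,-.121,.137]),proj(p,[.557,.0025,.161]),get_obs()["eef_pos"])
E
```

```text
t: 1.8
eef_pos: [0.5841, -0.1268, 0.2308]
tool_rot: [-0.0, 0.685, 0.728, -0.0]
contact_force: [0.6, -0.6, -0.2]
gripper_width: -0.001
grasp_force: 0.0
[ 0.57975893 -0.05436748  0.37338207] [ 0.01709567 -0.28398306 -0.95867688]
[282.92012593 203.46911047] [242.84595761 -15.73167489] [ 0.58372507 -0.12784417  0.23082446]
```

View pics/w1.png

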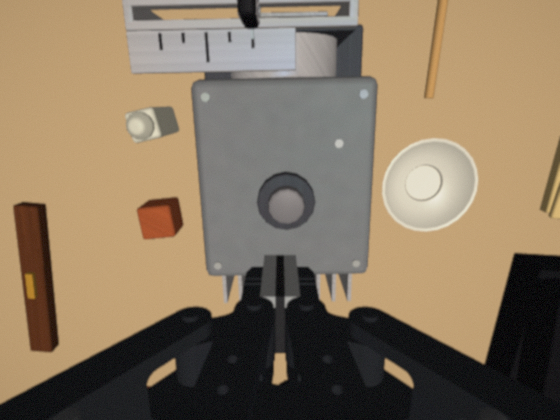

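```bash
python3 - <<'E'
from h import *
import pickle;p=pickle.load(open("w1.pkl","rb"))
b=onz(p,287,205,.137);h=onz(p,207,47,.118);print("btn",b,"half",h)
d=h-b; print(np.hypot(d[0],d[1]),np.hypot(50,104))
print("yaw",np.degrees(np.arctan2(d[1],d[0])-np.arctan2(104,-50)))
C=[onz(p,u,v,.115) for u,v in((194,85),(376,80),(366,272),(206,273))]
print(np.array(C),np.mean(C,0)); 
for i,j in((0,1),(3,2)): e=C[j]-C[i];print(np.linalg.norm(e),np.degrees(np.arctan2(e[1],e[0])))
for i,j in((3,0),(2,1)): e=C[j]-C[i];print(np.linalg.norm(e),np.degrees(np.arctan2(-e[0],e[1])))
o=get_obs();print(rot(o["tool_rot"]).inv().apply(b-o["eef_pos"]),o["eef_pos"])
E
```

```text
btn [ 0.58884941 -0.12191154  0.137     ] half [ 0.53021367 -0.02349177  0.118     ]
0.1145626556491492 115.39497389401325
yaw 5.108485275930652
[[ 0.52092253 -0.04748341  0.115     ]
 [ 0.64385704 -0.03667787  0.115     ]
 [ 0.65566112 -0.17925656  0.115     ]
 [ 0.52957116 -0.18795142  0.115     ]] [ 0.58750296 -0.11284231  0.115     ]
0.12340848147782917 5.023201368766574
0.1263893872175737 3.9447328052255375
0.140734005888623 3.523259150199525
0.14306648737887082 4.732718038044901
[0.0056561  0.0055845  0.09381527] [ 0.58372507 -0.12784417  0.23082446]
```

```bash
python3 -m jog '[{"x":0.005,"y":0.005,"z":0.02,"ax":0,"ay":0,"az":-0.015},{"x":0.006,"y":0.0055,"z":0.05,"ax":0,"ay":0,"az":-0.015},{"x":0.006,"y":0.0055,"z":0.08,"ax":0,"ay":0,"az":-0.015},{"x":0.006,"y":0.0055,"z":0.08,"ax":0,"ay":0,"az":-0.015},{"x":0.006,"y":0.0055,"z":0.08,"ax":0,"ay":0,"az":-0.015}]'; python3 -m jog '[{"x":0,"y":0,"z":0,"ax":0,"ay":0,"az":0},{"x":0,"y":0,"z":0,"ax":0,"ay":0,"az":0}]'
```

```text
t: 2.35
eef_pos: [0.589, -0.1218, 0.1516]
tool_rot: [-0.0, 0.681, 0.733, -0.0]
contact_force: [0.0, 0.0, 0.5]
gripper_width: -0.0
grasp_force: 0.0
t: 2.55
eef_pos: [0.5905, -0.1211, 0.1532]
tool_rot: [0.001, 0.68, 0.733, 0.001]
contact_force: [-1.2, 0.1, -0.7]
gripper_width: 0.002
grasp_force: 0.0
```

Laterally on the cap. Press slowly to about z 0.129, watching the force.

```bash
python3 -m jog '[{"x":0,"y":0,"z":0.008,"ax":0,"ay":0,"az":0},{"x":0,"y":0,"z":0.014,"ax":0,"ay":0,"az":0},{"x":0,"y":0,"z":0.018,"ax":0,"ay":0,"az":0},{"x":0,"y":0,"z":0.020,"ax":0,"ay":0,"az":0},{"x":0,"y":0,"z":0.021,"ax":0,"ay":0,"az":0},{"x":0,"y":0,"z":0.021,"ax":0,"ay":0,"az":0}]'; python3 -m jog '[{"x":0,"y":0,"z":0.0,"ax":0,"ay":0,"az":0},{"x":0,"y":0,"z":0.001,"ax":0,"ay":0,"az":0},{"x":0,"y":0,"z":0.001,"ax":0,"ay":0,"az":0}]'
```

```text
t: 3.15
eef_pos: [0.5896, -0.1208, 0.1311]
tool_rot: [0.0, 0.68, 0.733, -0.0]
contact_force: [-3.0, 0.1, 8.3]
gripper_width: -0.003
grasp_force: 4.1
t: 3.45
eef_pos: [0.5897, -0.1208, 0.131]
tool_rot: [0.0, 0.68, 0.733, -0.0]
contact_force: [-6.1, -0.7, 14.7]
gripper_width: 0.006
grasp_force: 7.3
```

```bash
python3 -m jog '[{"x":0,"y":0,"z":-0.008,"ax":0,"ay":0,"az":0},{"x":0,"y":0,"z":-0.02,"ax":0,"ay":0,"az":0},{"x":0,"y":0,"z":-0.04,"ax":0,"ay":0,"az":0},{"x":0,"y":0,"z":-0.07,"ax":0,"ay":0,"az":0},{"x":0,"y":0,"z":-0.1,"ax":0,"ay":0,"az":0},{"x":0,"y":0,"z":-0.1,"ax":0,"ay":0,"az":0}]'; python3 -m jog '[{"x":0.04,"y":-0.007,"z":0,"ax":0,"ay":0,"az":-0.0},{"x":0.08,"y":-0.014,"z":0,"ax":0,"ay":0,"az":0},{"x":0.11,"y":-0.02,"z":0,"ax":0,"ay":0,"az":0},{"x":0.1234,"y":-0.022,"z":0,"ax":0,"ay":0,"az":0},{"x":0.1234,"y":-0.022,"z":0,"ax":0,"ay":0,"az":0},{"x":0.1234,"y":-0.022,"z":0,"ax":0,"ay":0,"az":0},{"x":0.1234,"y":-0.022,"z":0,"ax":0,"ay":0,"az":0}]' 1 20; python3 - <<'E'
from h import *
p=camera_params("wrist");cv2.imwrite("pics/w2.png",read_camera("wrist")[:,:,::-1])
import pickle;pickle.dump(p,open("w2.pkl","wb"))
print(proj(p,[.559,.0005,.161]),get_obs()["eef_pos"],get_obs()["q"])
E
```

```text
t: 4.05
eef_pos: [0.592, -0.1205, 0.2341]
tool_rot: [0.003, 0.68, 0.733, 0.002]
contact_force: [1.1, 0.1, 1.4]
gripper_width: 0.003
grasp_force: 0.0
t: 4.75
eef_pos: [0.5587, -0.0016, 0.229]
tool_rot: [0.0, 0.681, 0.732, -0.0]
contact_force: [0.6, -0.5, -1.0]
gripper_width: 0.998
grasp_force: 0.0
[280.15971483 220.5119118 ] [ 0.55870113 -0.00142781  0.22901761] [ 0.32165071  0.33778274 -0.53321575  1.81073455  0.19652085  1.04598109
 -0.21398977]
```

View pics/w2.png

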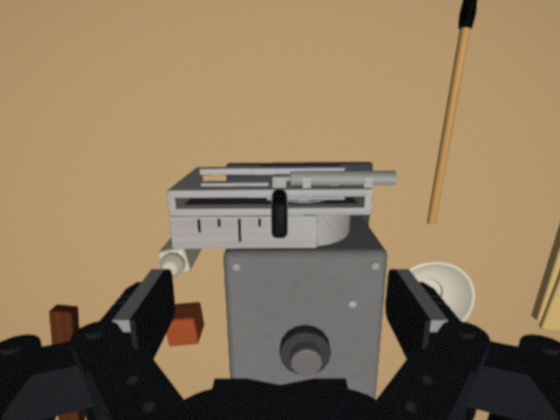

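```bash
python3 -m jog '[{"x":0.002,"y":0,"z":0.02,"ax":0,"ay":0,"az":0},{"x":0.002,"y":0,"z":0.045,"ax":0,"ay":0,"az":0},{"x":0.002,"y":0,"z":0.07,"ax":0,"ay":0,"az":0},{"x":0.002,"y":0,"z":0.085,"ax":0,"ay":0,"az":0},{"x":0.002,"y":0,"z":0.095,"ax":0,"ay":0,"az":0},{"x":0.002,"y":0,"z":0.101,"ax":0,"ay":0,"az":0},{"x":0.002,"y":0,"z":0.101,"ax":0,"ay":0,"az":0},{"x":0.002,"y":0,"z":0.101,"ax":0,"ay":0,"az":0}]'; python3 -m jog '[{"x":0,"y":0,"z":0,"ax":0,"ay":0,"az":0},{"x":0,"y":0,"z":0,"ax":0,"ay":0,"az":0},{"x":0,"y":0,"z":0,"ax":0,"ay":0,"az":0},{"x":0,"y":0,"z":0,"ax":0,"ay":0,"az":0},{"x":0,"y":0,"z":0,"ax":0,"ay":0,"az":0},{"x":0,"y":0,"z":0,"ax":0,"ay":0,"az":0},{"x":0,"y":0,"z":0,"ax":0,"ay":0,"az":0},{"x":0,"y":0,"z":0,"ax":0,"ay":0,"az":0},{"x":0,"y":0,"z":0,"ax":0,"ay":0,"az":0},{"x":0,"y":0,"z":0,"ax":0,"ay":0,"az":0}]' 0 40
```

```text
t: 5.6
eef_pos: [0.5588, 0.0027, 0.1291]
tool_rot: [0.0, 0.68, 0.733, 0.0]
contact_force: [-0.1, -0.3, 0.5]
gripper_width: 1.0
grasp_force: 0.0
t: 6.6
eef_pos: [0.5581, 0.0027, 0.1284]
tool_rot: [-0.0, 0.68, 0.733, -0.0]
contact_force: [-3.0, -0.4, 5.9]
gripper_width: 0.109
grasp_force: 42.6
```

```bash
python3 -m jog '[{"x":0,"y":-0.002,"z":0,"ax":0,"ay":0,"az":0},{"x":0,"y":-0.005,"z":0,"ax":0,"ay":0,"az":0},{"x":0,"y":-0.008,"z":0,"ax":0,"ay":0,"az":0},{"x":0,"y":-0.011,"z":0,"ax":0,"ay":0,"az":0},{"x":0,"y":-0.014,"z":0,"ax":0,"ay":0,"az":0},{"x":0,"y":-0.017,"z":0,"ax":0,"ay":0,"az":0},{"x":0,"y":-0.02,"z":0,"ax":0,"ay":0,"az":0},{"x":0,"y":-0.023,"z":0,"ax":0,"ay":0,"az":0},{"x":0,"y":-0.026,"z":0,"ax":0,"ay":0,"az":0},{"x":0,"y":-0.028,"z":0,"ax":0,"ay":0,"az":0},{"x":0,"y":-0.030,"z":0,"ax":0,"ay":0,"az":0},{"x":0,"y":-0.03,"z":0,"ax":0,"ay":0,"az":0}]'; python3 -m jog '[{"x":0,"y":0,"z":0,"ax":0,"ay":0,"az":0},{"x":0,"y":0,"z":0,"ax":0,"ay":0,"az":0},{"x":0,"y":0,"z":0,"ax":0,"ay":0,"az":0}]';  python3 - <<'E'
from h import *
p=camera_params("wrist");a=read_camera("wrist")[:,:,::-1];b=read_camera("scene")[:,:,::-1]
import pickle;pickle.dump(p,open("w3.pkl","wb"))
cv2.imwrite("pics/w3.png",np.hstack([cv2.resize(a[60:260,150:410],(390,300)),cv2.resize(b[170:290,230:360],(325,300))]))
E
```

```text
t: 7.8
eef_pos: [0.5296, 0.0004, 0.1285]
tool_rot: [0.001, 0.68, 0.733, 0.001]
contact_force: [8.0, -1.0, -4.9]
gripper_width: 0.106
grasp_force: 41.2
t: 8.1
eef_pos: [0.5297, 0.0005, 0.1285]
tool_rot: [0.001, 0.68, 0.733, 0.001]
contact_force: [8.2, 0.9, -5.0]
gripper_width: 0.11
grasp_force: 41.2
```

View pics/w3.png

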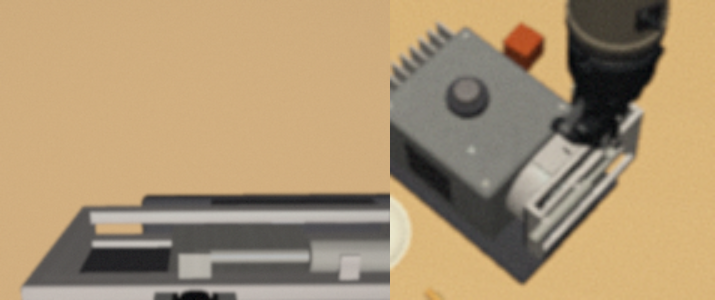

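The shutter has moved 28.5 mm and is pulling back with 8.2 N, close to the 8.5 N expected at half travel. The picture shows the tab held between the fingers and the button up. I'll hold here for 1.2 s, then hand in.

```bash
python3 -m jog '[{"x":0,"y":0,"z":0,"ax":0,"ay":0,"az":0},{"x":0,"y":0,"z":0,"ax":0,"ay":0,"az":0},{"x":0,"y":0,"z":0,"ax":0,"ay":0,"az":0},{"x":0,"y":0,"z":0,"ax":0,"ay":0,"az":0},{"x":0,"y":0,"z":0,"ax":0,"ay":0,"az":0},{"x":0,"y":0,"z":0,"ax":0,"ay":0,"az":0},{"x":0,"y":0,"z":0,"ax":0,"ay":0,"az":0},{"x":0,"y":0,"z":0,"ax":0,"ay":0,"az":0},{"x":0,"y":0,"z":0,"ax":0,"ay":0,"az":0},{"x":0,"y":0,"z":0,"ax":0,"ay":0,"az":0},{"x":0,"y":0,"z":0,"ax":0,"ay":0,"az":0},{"x":0,"y":0,"z":0,"ax":0,"ay":0,"az":0}]' && python3 -c "from station import *;print(hand_in())"
```

```text
t: 9.4
eef_pos: [0.5297, 0.0004, 0.1285]
tool_rot: [0.001, 0.68, 0.733, 0.001]
contact_force: [8.5, -0.3, -4.7]
gripper_width: 0.108
grasp_force: 41.2
the job is handed in; nothing more can be done
None
```

I handed the job in at 9.4 s: the lamp button was pressed fully down and came back up, and the gripper is holding the shutter steady at about 28.5 mm of its 60 mm travel; the hand-in returned no verdict.

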